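# Lock away a worn phone battery and cover the pot

### The job

Put the worn battery (the one with the black cross on its face) into the red battery pot, then get the yellow lid from its shelf onto the pot (it can be pushed straight across) so that it drops into the mouth and sits fully seated and level. Leave the fresh battery, the opened phone and the screwdriver where they are.

Things in the scene. Friction and masses are not known exactly. Their poses are not given: they have to be found in the camera images.
- station: Fixed red round pot with an aluminium shelf beside it. Origin: under the pot's centre, on the 3 mm bench mat; z up. Pot: outside diameter 118 mm, wall 5 mm, mouth 108 mm, rim 70 mm and inner floor 5 mm above the origin. The shelf runs from the pot along the station's +y: a flat plate 130 mm wide (x), from 56 to 252 mm from the pot's centre, its top flush with the rim.
- pot_rim (a point): Centre of the pot's mouth at rim height (70 mm above the station's origin), axes as the station's.
- pot_floor (a point): Centre of the pot's inner floor, 65 mm below the rim, axes as the station's.
- lid: Loose yellow round lid, no knob, 0.35 kg: flat disc 148 mm in diameter, 10 mm thick, with a steel plug under it, 104 mm in diameter, 5 mm deep, that fits the pot's mouth. Origin: centre of the plug's underside; z up. It starts on the shelf on its plug, the disc's edge 5 to 15 mm above the shelf. Seated, the disc rests on the rim and the origin is 5 mm below the rim.
- worn_battery: Loose flat battery, white with yellow ends and a bold black cross on its face: 80 mm (x) by 52 mm (y) by 7 mm (z), about 55 g. Origin: centre of its underside.
- fresh_battery: Bystander: battery of the same size and colours, but with a green dot instead of the black cross. Origin: centre of its underside.
- phone: Bystander: opened phone frame lying flat, dark, 72 mm (x) by 152 mm (y) by 8 mm. Origin: centre of its underside.
- driver: Bystander: screwdriver with an orange handle, 160 mm long along its x, lying on the mat.

How it is judged (in metres and radians):
On the way, in this order (a step that is already met when the one before it is completed fails the run):
1. the worn battery lies in the pot, released (horizontal distance between worn_battery and pot_floor below 0.05 m and z of worn_battery in the frame of pot_floor below 0.05 m and contact force between the fingers and worn_battery below 0.1 N), for 0.2 s.
2. the lid is seated on the pot (horizontal distance between lid and pot_rim below 0.005 m and z of lid in the frame of pot_rim below -0.003 m and angle between lid's own z axis and vertical below 0.03 rad), for 0.2 s.
At the end, for the whole second after the job is handed in: The worn battery is inside the pot; the lid is centred on the pot within 5 mm, its plug at least 3 mm down in the mouth, level within 0.03 rad and at rest; the fresh battery, the phone and the screwdriver are within 30 mm of where they started (all of step 2 and horizontal distance between worn_battery and pot_floor below 0.05 m and z of worn_battery in the frame of pot_floor below 0.05 m and z of lid in the frame of pot_rim above -0.008 m and linear speed of lid below 0.02 m/s and distance of each of fresh_battery, phone, driver from where it was at the start of the episode below 0.03 m); the robot touches nothing.
It fails at once if the fresh battery, the phone or the screwdriver is moved by more than 30 mm (distance of any of fresh_battery, phone, driver from where it was at the start of the episode above 0.03 m).
It also fails if it takes over 54 s, if anything falls off the work surface, if the arm or the gripper's body presses on something with over 40 N, if the wrist force passes 120 N, or if a joint passes its speed limit or range.

### The arm

A 6-joint arm with a two-finger parallel gripper is mounted at the origin on the work surface. World frame = base frame: x ahead of the robot, y to its left, z up, the work surface at z = 0. Lengths are in m, angles in degrees, forces in N, time in s.
With the tool pointing down it reaches from about 0.375 to 0.9 m from the base axis. Payload 3.1 kg.
Tool frame: the origin (TCP) lies between the finger pads; the fingertips stand 11 mm ahead of it and the grasp point (between the pads) lies 8 mm behind it; z points along the fingers, y is the line along which they close (so a half turn about z gives the same grasp; the last joint's range is limited). The gripper opens to 87 mm and grips with 3 to 60 N. Pads are 19 mm wide; open, the fingers measure 117 mm over their backs; the gripper's body (75 mm by 190 mm) begins 51 mm behind the grasp point.
Start: joints at [-74.513, 30.224, 82.088, -0, 67.689, -10.227], TCP at [0.271, -0.563, 0.234] pointing down, gripper open.
Joint ranges: [-176.69, 176.69], [-43.24, 126.21], [12.49, 139.97], [-82, 262], [0, 151.66], [-163.58, 163.58]. Speed limits (degrees/s): [159.86, 159.86, 180, 180, 180, 180].

### API

Orientations are given as a 3x3 rotation matrix whose columns are the frame's x, y, z axes.
In Python, from rig import bot, viewer, workorder, models gives the robot as it stands.
- The arm moves only by the shell command python3 -m jog 'ROWS'. ROWS is JSON, a list of rows, each a list of 7 numbers: the opening, from 0 (shut) to 1 (fully open), then the shift along the tool's x, y, z in m, then the turn, a rotation vector about the tool's x, y, z in degrees. In form: [[claw, x, y, z, ax, ay, az], ...]. A call has 1 to 20 rows; each row is the pose to reach, as a shift and turn from the pose commanded when the call began, along the tool's axes at that moment; what a row does not reach only later rows make up. A row lasts 1/8 s, in which the tool goes at most 62.5 mm and 10.7 degrees, less where a joint would pass 70% of its speed; a pose out of reach is approached as far as the arm can. A call with a gripper value outside its range is refused whole. The fingers move at their own pace and stop on an object; the grip force is fixed at half the most. Time passes only in rows, so rows that repeat a pose let the fingers close. It gives the time, the measured TCP pose, the force, the opening and the grip force at its end, in the units of the state.
- bot.read_state(): the state, without advancing time (a new reading comes with each control period).
- viewer.capture(name): name is "side" or "top" or "wrist"; returns (picture, depth): 480x640x3 uint8, blue, green, red; 480x640 float32, m along the optical axis (not along the pixel's ray), 0 where there is no reading.
- viewer.camera_info(name): a dict with "fx", "fy", "cx", "cy" (pixels), "dist_coeffs" ([k1, k2, p1, p2, k3] as OpenCV has them; the pictures are not rectified), "world_to_cam" (4x4, takes a point from world to camera coordinates). Camera axes: x right, y down, z forward; pixel columns grow to the right and rows downward; lengths in m; the calibration is good to about 2 mm. A picture is of the moment at which its call begins: read the wrist's pose just before it. camera_info takes no time and is no camera call; for the wrist camera it gives the pose at the moment of the call.
- workorder.hand_in(): hands the job in; it is judged then, once.
Trained networks look in the newest picture that a camera, given by its name, has taken for a name from the list of things; names that differ only in an ending like _2 or _b are one class to them, and where a whole thing is asked for, a point or a joint stands for the part that bears it (a point fixed in the world has none). Each returns a list of dicts, best first, with "p" (0 to 1); they miss things now and then, are a little off and sometimes report something else, mostly with a low value. They report only what shows in the picture. A call takes as long as a camera call.
- models.outline_of(camera, thing): "mask" (480x640 bool, what is visible of it).
- models.tip_of(camera, thing): "xyz" ([x, y, z] in m, in world coordinates, good to about 4 mm: a listed point, or the origin of a listed thing).
The state is a dict: "time_s": time; "joint_positions": joint angles; "qvel": joint speeds; "tau": joint torques, N m; "position": TCP position; "tcp_rot": TCP orientation; "force": force on the tool from outside, world axes, zero at the start; "moment": the same for the moment, N m; "opening": opening from 0.0 (shut) to 1.0 (fully open); "grasp_force": force on a finger pad.
Only numpy, scipy, OpenCV 4.12 (cv2) and the standard library are available. Lean on these libraries where they do the work, as an engineer would, in place of code of your own. Each camera call takes 0.05 s, during which the arm holds its last target. There are 200 camera calls.

## Working session

There is one attempt and no reset: what is moved stays moved. The work goes in short steps, Python scripts to look and compute and a shell command to move; the robot and the scene stay as the last step left them, time stands still between calls to the robot, and variables do not carry over. Pictures are saved under pics/ and viewed, at most 10 in all, crops included, and the job is handed in when it is done.

```bash
ls; mkdir -p pics; cat > h.py <<'E'
import numpy as np, cv2
from rig import bot, viewer, workorder, models
def look(cam):
    info=viewer.camera_info(cam); im,d=viewer.capture(cam); return im,d,info
def world(info,d,us,vs):
    K=np.array([[info['fx'],0,info['cx']],[0,info['fy'],info['cy']],[0,0,1.]])
    n=cv2.undistortPoints(np.stack([us,vs],-1).astype(np.float64).reshape(-1,1,2),K,np.array(info['dist_coeffs'],float)).reshape(-1,2)
    z=d[np.asarray(vs,int),np.asarray(us,int)]
    P=np.c_[n*z[:,None],z]; M=np.linalg.inv(np.array(info['world_to_cam'])); P=P@M[:3,:3].T+M[:3,3]
    return P[z>0]
def cloud(info,d,mask):
    m=cv2.erode(mask.astype(np.uint8),np.ones((3,3)))
    v,u=np.nonzero(m); return world(info,d,u,v)
E
python3 - <<'E'
from h import *
for c in ("top","side"):
    im,d,i=look(c); cv2.imwrite(f"pics/{c}0.png",im)
    for t in ("station","pot_rim","lid","worn_battery","fresh_battery","phone","driver"):
        r=models.tip_of(c,t); o=models.outline_of(c,t)
        print(c,t,[(np.round(x['xyz'],4).tolist(),round(x['p'],2)) for x in r[:2]])
        for x in o[:2]:
            P=cloud(i,d,x['mask'])
            if len(P)<10: continue
            z=np.percentile(P[:,2],[5,50,95]); rc=cv2.minAreaRect(P[:,:2].astype(np.float32)*1000)
            print('   mask',round(x['p'],2),len(P),np.round(z,4),'rect mm',np.round(rc[0],1),np.round(rc[1],1),round(rc[2],1), 'px',np.round(np.argwhere(x['mask']).mean(0)[::-1]))
s=bot.read_state(); print(s['time_s'],np.round(s['position'],4),np.round(s['tcp_rot'],3).tolist())
E
```

```text
pics
top station [([0.555, -0.0841, 0.0034], 0.81), ([0.5497, -0.0832, 0.0751], 0.5)]
   mask 0.67 4863 [0.006  0.058  0.0756] rect mm [568.3  10.7] [307.1 127.4] 78.4 px [328. 239.]
top pot_rim [([0.5521, -0.0864, 0.073], 0.76)]
   mask 0.72 4743 [0.006  0.0502 0.0755] rect mm [569.3  10.6] [306.  126.6] 79.1 px [328. 239.]
top lid [([0.574, 0.0609, 0.0716], 0.73)]
   mask 0.86 4429 [0.0857 0.0887 0.0917] rect mm [574.4  58.1] [141.3 140.3] 55.1 px [289. 233.]
top worn_battery [([0.4845, -0.3247, 0.0033], 0.93)]
   mask 0.88 853 [0.0073 0.0106 0.0137] rect mm [ 483.5 -322.5] [49.8 77.1] 60.0 px [480. 281.]
top fresh_battery [([0.506, 0.3832, -0.0022], 0.69)]
   mask 0.69 872 [0.0071 0.0107 0.014 ] rect mm [502.6 383.7] [75.5 52.8] 15.7 px [133. 272.]
top phone [([0.7401, -0.2675, 0.0002], 0.66), ([0.5517, -0.0854, 0.0713], 0.41)]
   mask 0.95 2313 [0.0039 0.0087 0.0132] rect mm [ 733.1 -267.9] [ 73.5 151.8] 1.6 px [450. 161.]
top driver [([0.6716, 0.3495, -0.0009], 0.68)]
   mask 0.87 402 [0.0189 0.0264 0.0309] rect mm [668.8 351.3] [ 21.4 154.3] 82.8 px [147. 203.]
side station [([
[... 559 characters left out ...]
3 -327.3] [50.3 78.4] 61.3 px [268. 439.]
   mask 0.58 5490 [0.0062 0.047  0.0729] rect mm [567.5   4.9] [310.9 127.4] 78.9 px [306. 278.]
side fresh_battery [([0.5047, 0.3848, 0.006], 0.61)]
   mask 0.6 388 [0.0055 0.009  0.0112] rect mm [501.5 377.1] [77.5 53.3] 16.8 px [274. 155.]
side phone [([0.7335, -0.2661, 0.0005], 0.93), ([0.5475, -0.0861, 0.0077], 0.71)]
   mask 0.59 3875 [0.004  0.0082 0.0112] rect mm [ 732.3 -271.5] [ 71.1 152.1] 0.9 px [426. 395.]
side driver [([0.6709, 0.3555, 0.0039], 0.87)]
   mask 0.72 222 [0.0134 0.0217 0.0282] rect mm [668.9 347.6] [ 18.5 148.2] 86.4 px [329. 155.]
1.5 [ 0.2712 -0.5631  0.2336] [[0.901, 0.434, 0.0], [0.434, -0.901, 0.0], [0.0, -0.0, -1.0]]
```

View pics/top0.png

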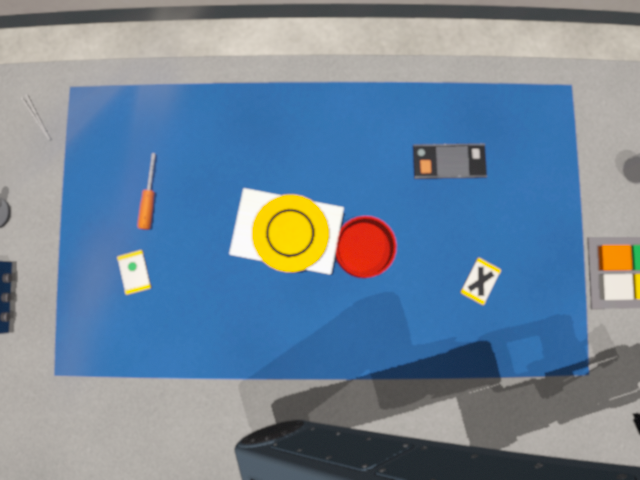

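View pics/side0.png

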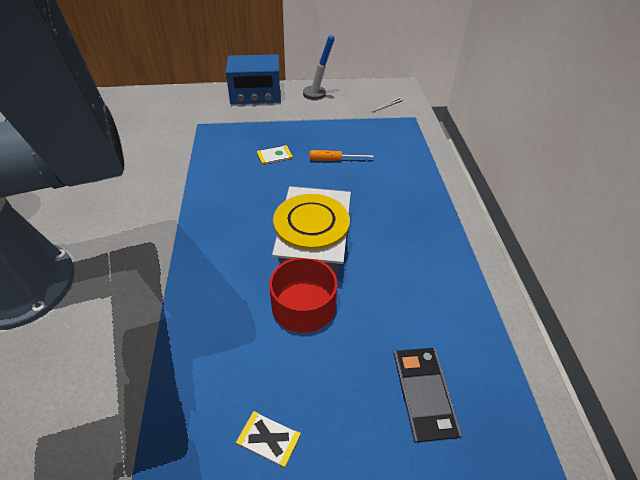

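The worn battery with the black cross is at top-image pixel (480,281), the pot at (366,246), and the lid on the white shelf at (290,232). Next I'll go above the battery and measure with the wrist camera.

```bash
python3 -m jog '[[1,0.295,-0.122,0.06,0,0,55],[1,0.295,-0.122,0.06,0,0,55],[1,0.295,-0.122,0.06,0,0,55],[1,0.295,-0.122,0.06,0,0,55],[1,0.295,-0.122,0.06,0,0,55],[1,0.295,-0.122,0.06,0,0,55],[1,0.295,-0.122,0.06,0,0,55],[1,0.295,-0.122,0.06,0,0,55]]'
python3 - <<'E'
from h import *
im,d,i=look("wrist"); cv2.imwrite("pics/w1.png",im)
for x in models.outline_of("wrist","worn_battery")[:2]:
    P=cloud(i,d,x['mask']); rc=cv2.minAreaRect(P[:,:2].astype(np.float32)*1000)
    print(x['p'],len(P),np.percentile(P[:,2],[5,50,95]),rc)
print(models.tip_of("wrist","worn_battery"))
s=bot.read_state(); print(s['time_s'],s['force'],np.round(s['position'],4),np.round(s['tcp_rot'],3).tolist())
# shelf plate, pot rim from top camera
im,d,i=look("top")
v,u=np.mgrid[150:330,200:430]; P=world(i,d,u.ravel(),v.ravel()); c=im[v.ravel(),u.ravel()][d[v.ravel(),u.ravel()]>0].astype(int)
W=(c.min(1)>150)&(P[:,2]>.06)&(P[:,2]<.085)
print('shelf',W.sum(),np.median(P[W,2]),cv2.minAreaRect(P[W,:2].astype(np.float32)*1000))
R=(c[:,2]>c[:,0]+60)&(c[:,2]>c[:,1]+60)&(P[:,2]>.066)&(P[:,2]<.085)
Q=P[R]; print('rim',R.sum(),np.median(Q[:,2]))
A=np.c_[2*Q[:,:2],np.ones(len(Q))]; s=np.linalg.lstsq(A,(Q[:,:2]**2).sum(1),rcond=None)[0]; print('circ',s[:2],np.sqrt(s[2]+s[0]**2+s[1]**2), cv2.minEnclosingCircle(Q[:,:2].astype(np.float32)))
Y=(c[:,2]>150)&(c[:,1]>120)&(c[:,0]<80)&(P[:,2]>.08); print('lid',cv2.minEnclosingCircle(P[Y,:2].astype(np.float32)),np.median(P[Y,2]))
E
```

```text
time_s: 2.5
position: [0.4839, -0.3259, 0.1738]
tcp_rot: [[0.872, -0.489, 0.0], [-0.489, -0.872, -0.001], [0.001, 0.001, -1.0]]
force: [-0.7, -0.2, -0.1]
opening: 1.001
grasp_force: 0.0
0.74 6535 [0.00853183 0.00975305 0.01098334] ((483.310302734375, -325.1138916015625), (50.50552749633789, 79.32440185546875), 61.172019958496094)
[{'xyz': [0.4869, -0.3239, -0.0012], 'p': 0.92}]
2.65 [ 0.08019267 -0.09651904  0.35897932] [ 0.4835 -0.3265  0.1739] [[0.871, -0.49, 0.0], [-0.49, -0.871, -0.001], [0.001, 0.0, -1.0]]
shelf 2406 0.07350271832325322 ((579.9300537109375, 65.46131896972656), (198.44984436035156, 130.6938018798828), 78.78129577636719)
rim 462 0.07286064112929636
circ [ 0.54943666 -0.08476605] 0.05600700467678476 ((0.549862802028656, -0.08470714092254639), 0.0587976798415184)
lid ((0.5736287832260132, 0.056437063962221146), 0.07286413013935089) 0.08870278760889283
```

View pics/w1.png

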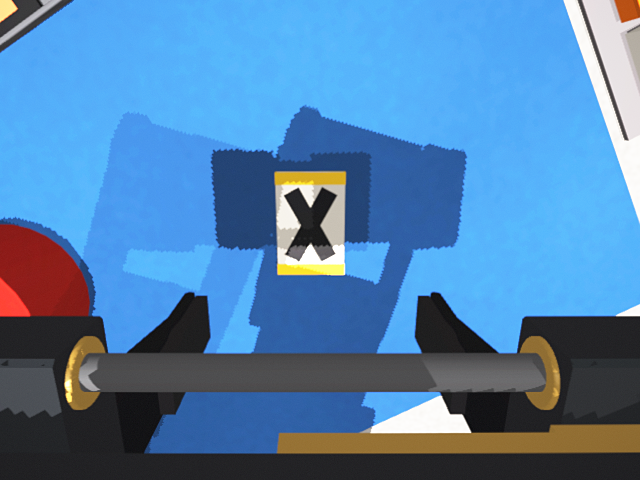

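Battery at (310,222) in the wrist view, centred and square to the fingers. I'll descend and grip.

```bash
python3 -m jog '[[1,0,-0.001,0.06,0,0,0],[1,0,-0.001,0.11,0,0,0],[1,0,-0.001,0.14,0,0,0],[1,0,-0.001,0.157,0,0,0],[1,0,-0.001,0.157,0,0,0],[1,0,-0.001,0.157,0,0,0],[0.4,0,-0.001,0.157,0,0,0],[0.4,0,-0.001,0.157,0,0,0],[0.4,0,-0.001,0.157,0,0,0],[0.4,0,-0.001,0.157,0,0,0],[0.4,0,-0.001,0.157,0,0,0]]'
```

```text
time_s: 4.08
position: [0.4845, -0.3243, 0.0166]
tcp_rot: [[0.872, -0.489, 0.0], [-0.489, -0.872, -0.0], [0.0, 0.0, -1.0]]
force: [-0.4, 0.2, 0.7]
opening: 0.589
grasp_force: 30.0
```

```bash
python3 -m jog '[[0.4,0,0,-0.05,0,0,0],[0.4,0,0,-0.11,0,0,0],[0.4,0,0,-0.14,0,0,0],[0.4,-0.015,-0.06,-0.14,0,0,0],[0.4,-0.03,-0.12,-0.14,0,0,0],[0.4,-0.045,-0.18,-0.14,0,0,0],[0.4,-0.057,-0.228,-0.14,0,0,0],[0.4,-0.06,-0.24,-0.14,0,0,0],[0.4,-0.06,-0.24,-0.14,0,0,0],[0.4,-0.06,-0.24,-0.14,0,0,0]]'
python3 - <<'E'
from h import *
s=bot.read_state(); print(s['opening'],s['grasp_force'],s['position'])
im,d,i=look("side"); cv2.imwrite("pics/s2.png",cv2.resize(im[120:360,180:460],None,fx=2,fy=2))
E
```

```text
time_s: 5.32
position: [0.5495, -0.087, 0.1565]
tcp_rot: [[0.872, -0.49, -0.0], [-0.49, -0.872, -0.001], [0.0, 0.0, -1.0]]
force: [0.9, 0.7, -1.0]
opening: 0.59
grasp_force: 30.0
0.5897084916624916 29.99728113412857 [ 0.54952507 -0.08698123  0.1564905 ]
```

View pics/s2.png

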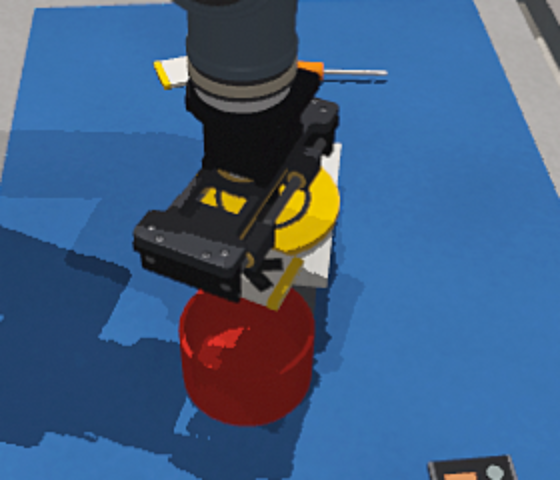

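The battery hangs level over the pot (yellow end at (285,285), pot rim centre around (247,325)). I'll lower it, release with a partial opening, then lift.

```bash
python3 -m jog '[[0.4,0,-0.002,0.04,0,0,0],[0.4,0,-0.002,0.08,0,0,0],[0.4,0,-0.002,0.111,0,0,0],[0.4,0,-0.002,0.111,0,0,0],[0.4,0,-0.002,0.111,0,0,0],[0.75,0,-0.002,0.111,0,0,0],[0.75,0,-0.002,0.111,0,0,0],[0.75,0,-0.002,0.111,0,0,0],[0.75,0,-0.002,0.07,0,0,0],[0.75,0,-0.002,0.01,0,0,0],[0.75,0,-0.002,-0.05,0,0,0],[0.75,0,-0.002,-0.05,0,0,0]]'
python3 - <<'E'
from h import *
im,d,i=look("wrist"); cv2.imwrite("pics/w3.png",im)
for x in models.outline_of("wrist","worn_battery")[:2]:
    P=cloud(i,d,x['mask']); print(x['p'],len(P),np.percentile(P[:,2],[5,50,95]),cv2.minAreaRect(P[:,:2].astype(np.float32)*1000))
print(models.tip_of("wrist","worn_battery"))
E
```

```text
time_s: 6.88
position: [0.554, -0.0849, 0.2121]
tcp_rot: [[0.872, -0.489, 0.012], [-0.489, -0.872, -0.004], [0.013, -0.002, -1.0]]
force: [-0.2, -0.4, 0.0]
opening: 0.745
grasp_force: 0.0
0.82 5482 [0.01346496 0.01471812 0.01604103] ((550.6004028320312, -85.09156036376953), (50.827659606933594, 78.77901458740234), 60.78834915161133)
[{'xyz': [0.5529, -0.0824, 0.0076], 'p': 0.72}]
```

View pics/w3.png

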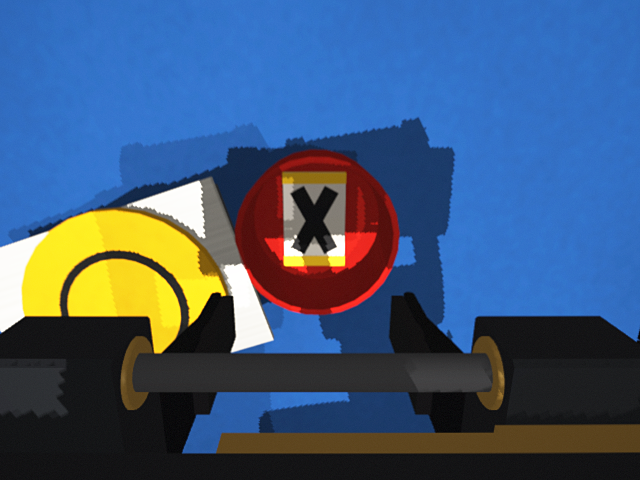

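The battery lies flat in the pot: cross at (315,222), underside 7 mm below its measured top, so on the floor. Now I'll go behind the lid with the fingers open and across the push line, forming a cradle.

```bash
python3 -m jog '[[0.75,-0.02,-0.055,0,0,0,-10],[0.75,-0.04,-0.11,0,0,0,-20],[1,-0.06,-0.165,0,0,0,-30],[1,-0.078,-0.216,0,0,0,-40],[1,-0.078,-0.216,0,0,0,-50],[1,-0.078,-0.216,0,0,0,-60],[1,-0.078,-0.216,0,0,0,-70],[1,-0.078,-0.216,0,0,0,-80],[1,-0.078,-0.216,0,0,0,-90],[1,-0.078,-0.216,0,0,0,-100],[1,-0.078,-0.216,0,0,0,-109.7],[1,-0.078,-0.216,0,0,0,-109.7],[1,-0.078,-0.216,0,0,0,-109.7],[1,-0.078,-0.216,0,0,0,-109.7]]'
cat > rel.py <<'E'
from h import *
def circ(Q):
    A=np.c_[2*Q,np.ones(len(Q))]; s=np.linalg.lstsq(A,(Q**2).sum(1),rcond=None)[0]; return s[:2],np.sqrt(s[2]+s[:2]@s[:2])
for c in ("top","side","wrist"):
    im,d,i=look(c); o=models.outline_of(c,"lid")
    if o and o[0]['p']>.4:
        P=cloud(i,d,o[0]['mask']); P=P[abs(P[:,2]-np.median(P[:,2]))<.004]
        A=np.c_[P[:,:2]-P[:,:2].mean(0),np.ones(len(P))]; pl=np.linalg.lstsq(A,P[:,2],rcond=None)[0]
        print(c,'lid',round(o[0]['p'],2),cv2.minEnclosingCircle(P[:,:2].astype(np.float32)),'z',round(np.median(P[:,2]),4),'slope',pl[:2].round(3))
    v,u=[a.ravel() for a in np.mgrid[0:480,0:640]]; k=d[v,u]>0; P=world(i,d,u,v); C=im[v,u][k].astype(int)
    R=(C[:,2]>C[:,0]+50)&(C[:,2]>C[:,1]+50)&(C[:,1]<60)&(abs(P[:,2]-.073)<.005)&(np.hypot(P[:,0]-.55,P[:,1]+.085)<.08)
    if R.sum()>50: print(c,'rim',R.sum(),circ(P[R,:2]),cv2.minEnclosingCircle(P[R,:2].astype(np.float32)),round(np.median(P[R,2]),4))
s=bot.read_state(); print(s['time_s'],np.round(s['joint_positions'],1),s['force'],np.round(s['position'],4),np.round(s['tcp_rot'],3).tolist())
E
python3 rel.py
```

```text
time_s: 8.78
position: [0.588, 0.1427, 0.206]
tcp_rot: [[0.168, 0.986, -0.001], [0.986, -0.168, -0.0], [-0.0, -0.001, -1.0]]
force: [-0.2, -0.3, -0.5]
opening: 1.003
grasp_force: 0.0
top lid 0.58 ((0.5738903880119324, 0.05909918621182442), 0.07315588742494583) z 0.0887 slope [-0.    -0.001]
top rim 317 (array([ 0.54916245, -0.08426977]), np.float64(0.05553271670488638)) ((0.5489037036895752, -0.08408068865537643), 0.05786336958408356) 0.0728
side lid 0.71 ((0.5734279155731201, 0.05182115361094475), 0.07265602052211761) z 0.0873 slope [-0.     0.002]
side rim 560 (array([ 0.54946991, -0.08954885]), np.float64(0.056140016390949475)) ((0.5498868823051453, -0.08855672925710678), 0.05968833714723587) 0.0714
wrist lid 0.61 ((0.5739153623580933, 0.05803027004003525), 0.07370143383741379) z 0.0874 slope [ 0.001 -0.   ]
9.075 [ 3.1 30.5 86.6 -0.  62.9 12.7] [ 0.52659016  0.26825344 -0.54172291] [0.5882 0.1427 0.2067] [[0.167, 0.986, 0.0], [0.986, -0.167, 0.0], [0.0, 0.0, -1.0]]
```

```bash
python3 -m jog '[[1,0,0,0.06,0,0,0],[1,0,0,0.1,0,0,0],[1,0,0,0.118,0,0,0],[1,0,0,0.118,0,0,0],[1,0,0,0.118,0,0,0],[1,-0.005,0,0.118,0,0,0],[1,-0.01,0,0.118,0,0,0],[1,-0.015,0,0.118,0,0,0],[1,-0.02,0,0.118,0,0,0],[1,-0.03,0,0.118,0,0,0],[1,-0.04,0,0.118,0,0,0],[1,-0.05,0,0.118,0,0,0],[1,-0.06,0,0.118,0,0,0],[1,-0.07,0,0.118,0,0,0],[1,-0.08,0,0.118,0,0,0],[1,-0.09,0,0.118,0,0,0],[1,-0.1,0,0.118,0,0,0],[1,-0.105,0,0.118,0,0,0],[1,-0.11,0,0.118,0,0,0],[1,-0.11,0,0.118,0,0,0]]'
python3 rel.py; python3 - <<'E'
from h import *
im,d,i=look("side"); cv2.imwrite("pics/s4.png",cv2.resize(im[120:360,180:460],None,fx=2,fy=2))
E
```

```text
time_s: 11.58
position: [0.5697, 0.0336, 0.0884]
tcp_rot: [[0.166, 0.986, -0.001], [0.986, -0.166, -0.001], [-0.001, -0.0, -1.0]]
force: [1.1, 0.3, 0.1]
opening: 0.998
grasp_force: 0.4
top lid 0.73 ((0.5564349889755249, -0.03658561408519745), 0.07224281132221222) z 0.0887 slope [0.001 0.01 ]
top rim 157 (array([ 0.54938199, -0.08419526]), np.float64(0.05564576239619769)) ((0.5481271743774414, -0.08848528563976288), 0.057121504098176956) 0.0725
side lid 0.73 ((0.5560989379882812, -0.0386946015059948), 0.07366921752691269) z 0.0873 slope [-0.     0.003]
side rim 325 (array([ 0.54933172, -0.08991953]), np.float64(0.05590502640159667)) ((0.5492593050003052, -0.09153329581022263), 0.05863875895738602) 0.0717
wrist lid 0.73 ((0.556455671787262, -0.01966504193842411), 0.07018037140369415) z 0.0875 slope [-0.    -0.017]
11.875 [-7.8 37.8 96.7 -0.  45.5  1.8] [ 0.1054593  -0.37414021  0.34067969] [0.5696 0.0342 0.0883] [[0.166, 0.986, -0.001], [0.986, -0.166, -0.0], [-0.0, -0.001, -1.0]]
```

View pics/s4.png

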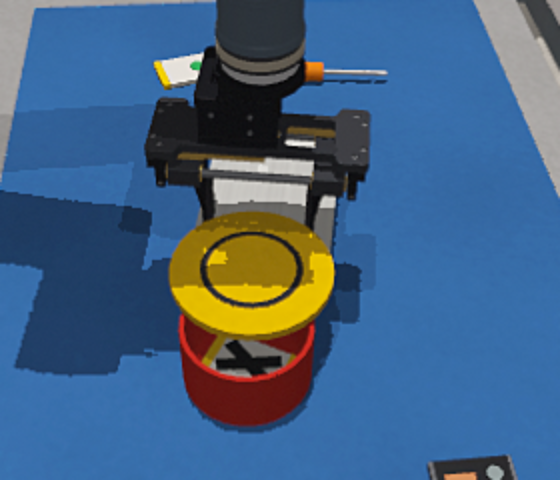

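The lid (image centre (250,270)) is still level and has about 48 mm left to go. It is cradled and in line with the pot to about 1 mm. I'll finish slowly.

```bash
python3 -m jog '[[1,-0.005,0,0,0,0,0],[1,-0.012,0,0,0,0,0],[1,-0.02,0.0005,0,0,0,0],[1,-0.028,0.0005,0,0,0,0],[1,-0.034,0.001,0,0,0,0],[1,-0.038,0.001,0,0,0,0],[1,-0.04,0.001,0,0,0,0],[1,-0.042,0.001,0,0,0,0],[1,-0.0435,0.001,0,0,0,0],[1,-0.045,0.001,0,0,0,0],[1,-0.046,0.001,0,0,0,0],[1,-0.047,0.001,0,0,0,0],[1,-0.048,0.001,0,0,0,0],[1,-0.048,0.001,0,0,0,0]]'
python3 rel.py
```

```text
time_s: 13.68
position: [0.5627, -0.0137, 0.0883]
tcp_rot: [[0.166, 0.986, -0.0], [0.986, -0.166, -0.001], [-0.001, -0.0, -1.0]]
force: [0.8, 1.0, 0.4]
opening: 1.002
grasp_force: 0.7
top lid 0.79 ((0.5469515919685364, -0.09961999952793121), 0.0675344243645668) z 0.0849 slope [0.011 0.061]
wrist lid 0.89 ((0.5496501922607422, -0.06727752089500427), 0.06996612250804901) z 0.0882 slope [0.007 0.03 ]
13.975 [-12.7  37.4  97.8  -0.   44.8  -3.1] [-0.77983596  0.12248708  0.39003675] [ 0.5628 -0.0135  0.0884] [[0.166, 0.986, -0.0], [0.986, -0.166, -0.0], [-0.0, -0.0, -1.0]]
```

The lid is tilted about 0.06 rad with its front edge already in the mouth and the rear still on the rim. I'll push on in 1 mm steps.

```bash
python3 -m jog '[[1,-0.001,0,0,0,0,0],[1,-0.002,0,0,0,0,0],[1,-0.003,0,0,0,0,0],[1,-0.003,0,0,0,0,0]]'
python3 rel.py; python3 - <<'E'
from h import *
im,d,i=look("side"); cv2.imwrite("pics/s5.png",cv2.resize(im[180:380,200:420],None,fx=3,fy=3)[:600,:])
E
```

```text
time_s: 14.48
position: [0.5623, -0.0164, 0.0885]
tcp_rot: [[0.166, 0.986, -0.0], [0.986, -0.166, -0.0], [-0.0, -0.0, -1.0]]
force: [0.4, 0.9, -0.7]
opening: 0.998
grasp_force: 0.2
top lid 0.81 ((0.5458217263221741, -0.10419517010450363), 0.06806391477584839) z 0.0845 slope [0.009 0.046]
side lid 0.62 ((0.550085723400116, -0.08854696899652481), 0.07354045659303665) z 0.085 slope [0.009 0.045]
wrist lid 0.75 ((0.5495118498802185, -0.07094565778970718), 0.07017387449741364) z 0.087 slope [0.009 0.021]
14.775 [-13.   37.4  97.9  -0.   44.8  -3.4] [ 1.08002573 -0.60940588 -0.76773826] [ 0.5624 -0.0163  0.0886] [[0.166, 0.986, 0.0], [0.986, -0.166, -0.0], [-0.0, 0.0, -1.0]]
```

View pics/s5.png

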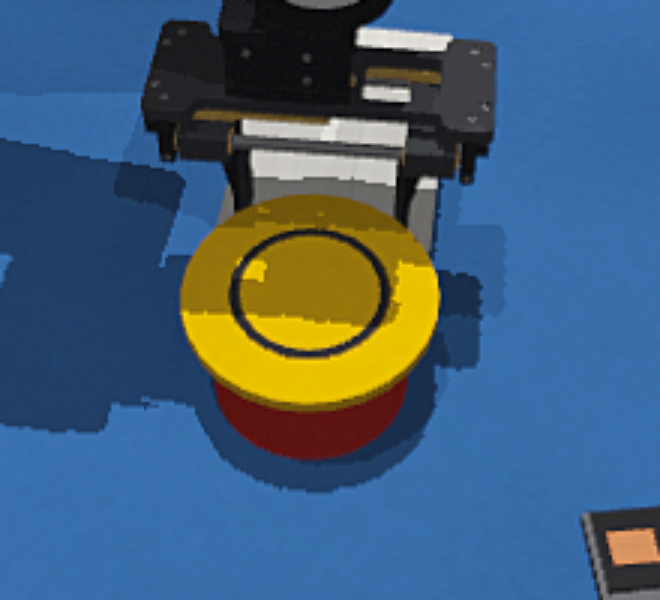

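The lid disc (310,300) is nearly concentric with the pot and its rear is still up (slope 0.046). A little more push is needed.

```bash
python3 -m jog '[[1,-0.001,0,0,0,0,0],[1,-0.001,0,0,0,0,0],[1,-0.002,0,0,0,0,0],[1,-0.002,0,0,0,0,0]]'
python3 rel.py
```

```text
time_s: 15.32
position: [0.5621, -0.018, 0.0886]
tcp_rot: [[0.167, 0.986, 0.0], [0.986, -0.167, 0.0], [0.0, 0.0, -1.0]]
force: [0.6, 1.3, 0.1]
opening: 1.002
grasp_force: 0.8
top lid 0.77 ((0.5453089475631714, -0.1082950085401535), 0.06581906974315643) z 0.0835 slope [0.003 0.013]
side lid 0.56 ((0.5491207838058472, -0.08906973898410797), 0.07406096160411835) z 0.0823 slope [-0.001  0.002]
wrist lid 0.56 ((0.549540102481842, -0.07596617192029953), 0.07139920443296432) z 0.0825 slope [-0.    -0.015]
15.625 [-13.2  37.4  97.9   0.   44.7  -3.7] [-0.18895097  1.89133205 -0.67849338] [ 0.5621 -0.0181  0.0885] [[0.167, 0.986, 0.0], [0.986, -0.167, 0.0], [0.0, -0.0, -1.0]]
```

It has dropped in: the top stands at 82.3 mm (expected 83) and is level. Now I'll back off, rise and check.

```bash
python3 -m jog '[[1,0.005,0,0,0,0,0],[1,0.02,0,0,0,0,0],[1,0.04,0,0,0,0,0],[1,0.04,0,-0.06,0,0,0],[1,0.06,0,-0.12,0,0,0],[1,0.12,0,-0.12,0,0,0],[1,0.16,0,-0.12,0,0,0],[1,0.16,0,-0.12,0,0,0],[1,0.16,0,-0.12,0,0,0],[1,0.16,0,-0.12,0,0,0]]'
python3 rel.py; python3 - <<'E'
from h import *
im,d,i=look("side"); cv2.imwrite("pics/s6.png",im)
for t in ("fresh_battery","phone","driver"): print(t,[np.round(x['xyz'],3) for x in models.tip_of("side",t)[:1]])
E
```

```text
time_s: 16.88
position: [0.5884, 0.1388, 0.2083]
tcp_rot: [[0.167, 0.986, -0.001], [0.986, -0.167, -0.0], [-0.001, -0.001, -1.0]]
force: [0.6, -0.3, -0.5]
opening: 1.005
grasp_force: 0.0
top lid 0.6 ((0.5505378246307373, -0.0844954252243042), 0.07300080358982086) z 0.0837 slope [-0.  0.]
side lid 0.58 ((0.5490548610687256, -0.08947595953941345), 0.07360747456550598) z 0.0823 slope [-0.     0.002]
wrist lid 0.79 ((0.5468397736549377, -0.028582781553268433), 0.04737747460603714) z 0.0813 slope [-0.01  -0.064]
17.175 [ 2.7 30.3 86.5 -0.  63.1 12.4] [-0.08419105 -0.57014428  0.67715189] [0.5887 0.1389 0.2085] [[0.168, 0.986, -0.0], [0.986, -0.168, -0.0], [-0.0, -0.0, -1.0]]
fresh_battery [array([0.502, 0.381, 0.005])]
phone [array([ 0.736, -0.265,  0.005])]
driver [array([0.671, 0.357, 0.004])]
```

View pics/s6.png

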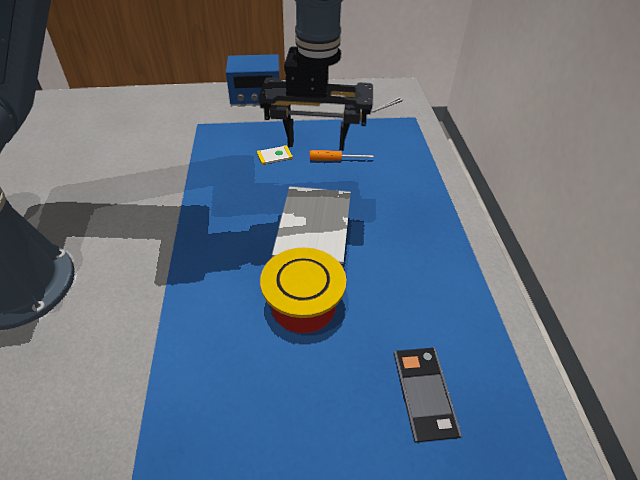

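The lid is level and seated on the pot at (303,282). The bystanders are where they started and the gripper is clear.

```bash
python3 -c "
from rig import workorder; print(workorder.hand_in())"
```

```text
the job is handed in; nothing more can be done
None
```

The worn battery is flat in the pot, the lid is seated and level on it, the bystanders have not moved, and the job was handed in at about 17 s; the hand-in returned no verdict.

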